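# Set the balloon sizer one notch smaller

### The job

Set the balloon sizer one notch smaller for the next batch: with the fingertips, press the red spring catch down and hold it while you push the sliding paddle by its black thumb rest out of its notch towards the fixed paddle, and let the catch up again so that it clicks into the very next notch. Only press and push: the sizer stays standing where it is, nothing is lifted, and the things round it are left alone. Finish with the hand clear.

Things in the scene. Friction and masses are not known exactly. Their poses are not given: they have to be found in the camera images.
- sizer: adjustable balloon sizer, a loose table tool of about 3 kg on rubber feet: blue steel base plate, top 11 mm above the worktop, covering x -86..62, y -125..150 mm of this frame. Origin on the worktop, z up, x roughly away from the robot (yaw within 0.3 rad). y runs along the slide: sliding paddle at the +y end, fixed one at the -y end. Red thumb pad on the -x side, nearest the robot
- catch (a joint): spring catch, m: 0 = up, its brass tooth 7 mm into a notch of the steel index bar, locking the sliding paddle both ways; 0.010 = fully down. Moves straight down; spring 4 N at 0, 7 N at 0.010. Tooth clear of the notch above 0.0075. Let go between two notches it rests at about 0.007 under the solid bar and snaps up to 0 by itself when the next notch comes over it
- jaw (a joint): travel of the sliding paddle, m: 0 at the start (locked in a notch), growing as it moves along the sizer's -y towards the fixed paddle. Four notches 25 mm apart lock it at -0.025, 0, 0.025 and 0.050, each with 2 mm of play either way. Gap between the paddles = 125 mm minus this. Sliding takes 1 to 6 N once the tooth is clear
- catch_pad (a point): centre of the top face of the catch's red ribbed thumb pad, 48 mm above the worktop when up; moves down with the catch. The pad reaches 63 mm either way along the sizer's y and 17 mm either way along its x; it may be pressed anywhere. At the start 80 mm of it is free on the +y side of the thumb rest's push face
- thumb_rest (a point): centre of the flat black push face of the sliding paddle's thumb rest: 36 mm wide along the sizer's x, 52 to 86 mm above the worktop, facing the sizer's +y; push it to -y. It overhangs the red pad's centre line with 4 mm of air (pad up), so a fingertip standing on the pad can push it. Moves with joint jaw
- fixed_paddle (a point): centre of the inner face of the fixed white round paddle (72 mm across, top 92 mm above the worktop); the sliding paddle is a like one, facing it. A big solid balloon bouquet stands beyond this end, right of the sizer (world y below -0.2, x above 0.36): draw the arm in before swinging it past
- weight_blue: bystander: blue foil-wrapped balloon weight, 45 mm across, 46 mm tall, origin under its centre
- weight_gold: bystander: gold foil-wrapped balloon weight, 45 mm across, 46 mm tall, origin under its centre
- weight_white: bystander: white foil-wrapped balloon weight, 45 mm across, 46 mm tall, origin under its centre
- stapler: bystander: red and black stapler, 34 x 135 x 46 mm (long along its y), origin under its centre
- glue_stick: bystander: standing glue stick with orange cap, 26 mm across, 92 mm tall, origin under its centre
- marker: bystander: gold paint marker lying down, 18 x 138 x 19 mm (long along its y), origin under its centre
- ribbon_reel: bystander: red ribbon reel lying on its flanges, 63 x 66 x 63 mm, origin under its centre

How it is judged:
On the way:
1. the catch is held down while the paddle slides out of its notch (value of joint catch above 0.006 m and value of joint jaw between 0.005 and 0.02 m), for 0.1 s.
At the end, for the whole second after the job is handed in: the sliding paddle is one notch (25 mm, within 3 mm) nearer to the fixed paddle than at the start, with the catch sprung up in that notch (within 2 mm of fully up), and the sizer at rest, level and within 30 mm of where it stood (value of joint jaw between 0.022 and 0.028 m and value of joint catch below 0.002 m and distance of sizer from where it was at the start of the episode below 0.03 m and angle between sizer's own z axis and vertical below 0.05 rad and linear speed of sizer below 0.01 m/s); the robot touches nothing.
It fails at once if the sizer is lifted, tipped or shoved 30 mm or more (height (world z) of sizer above 0.01 m or angle between sizer's own z axis and vertical above 0.1 rad or distance of sizer from where it was at the start of the episode above 0.03 m).
It fails at once if a bystander is moved by more than 20 mm (distance of any of weight_blue, weight_gold, weight_white, stapler, glue_stick, marker, ribbon_reel from where it was at the start of the episode above 0.02 m).
It fails at once if a standing bystander is knocked over (angle between any of glue_stick, weight_blue, weight_gold, weight_white's own z axis and vertical above 0.5 rad).
It also fails if it takes over 38 s, if anything falls off the work surface, if the arm or the gripper's body presses on something with over 40 N, if the wrist force passes 120 N, or if a joint passes its speed limit or range.

### The arm

A 7-joint arm with a two-finger parallel gripper is mounted at the origin on a cart in front of the work surface, level with it; the furniture and walls round the work are solid. World frame = base frame: x ahead of the robot, y to its left, z up, the work surface at z = 0. Lengths are in m, angles in rad, forces in N, time in s.
With the tool pointing down it reaches from about 0.4 to 0.875 m from the base axis. Payload 19.3 kg.
Tool frame: the origin (TCP) lies midway between the tips of the shut fingers; the grasp point (between the pads) lies 19 mm behind it (robot.tcp_to_grasp is the distance from the TCP to the grasp point, in m); z points along the fingers, y is the line along which they close (so a half turn about z gives the same grasp; the last joint's range is limited). The gripper opens to 85 mm and grips with 20 to 120 N. Pads are 22 mm wide; open, the fingers measure 114 mm over their backs; the gripper's body (76 mm by 85 mm) begins 54 mm behind the grasp point. The pads swing forward as they close: fully open they stand 13 mm farther back than shut.
Start: joints at [1.262, 0.521, -0.036, 1.599, 0.021, 1.021, -0.113], TCP at [0.148, -0.607, 0.231] pointing down, gripper open.
Joint ranges: [-2.91, 2.91], [-0.3, 2.13], [-1.5, 1.42], [0.17, 2.43], [-1.26, 4.41], [0.16, 1.93], [-2.52, 2.52]. Speed limits (rad/s): [1.89, 1.89, 2.39, 2.39, 3.01, 3.01, 3.01].

### API

Orientations are given as a unit quaternion [x, y, z, w].
In Python, from bench import robot, viewer, workorder, models gives the robot as it stands. The module is installed in compiled form; this text tells all that it offers.
- The arm moves only by the tool move_arm, never from a script. Its argument "motion" is a list of rows, each a list of 5 numbers: the opening, from 0 (shut) to 1 (fully open), then the shift along the tool's x, y, z in units of 120 mm (1.0 is 120 mm), then the turn about the tool's z in units of 180 degrees (1.0 is 180 degrees). In form: [[claw, tx, ty, tz, spin], ...]. A call has 1 to 12 rows; each row is the pose to reach, as a shift and turn from the pose commanded when the call began, along the tool's axes at that moment, turning the shorter way round; what a row does not reach only later rows make up. A row lasts 1/10 s, in which the tool goes at most 50 mm and 8.59 degrees, less where a joint would pass 70% of its speed; a pose out of reach is approached as far as the arm can. A call with a number of a shift or a turn outside -1 to 1 is refused whole. A call with a gripper value outside its range is refused whole. The fingers move at their own pace and stop on an object; "squeeze" is the grip in N (left out, the last holds). Time passes only in rows, so rows that repeat a pose let the fingers close. It gives the time, the measured TCP pose, the force, the opening and the grip force at its end, in the units of the state.
- robot.read_state(): the state, without advancing time (a new reading comes with each control period).
- viewer.read_camera(name): name is "side" or "top"; returns a dict with "frame" (400x640x3 uint8, red, green, blue), "K" (3x3 intrinsics, pixels), "extrinsics" (4x4, takes a point from world to camera coordinates). Camera axes: x right, y down, z forward; pixel columns grow to the right and rows downward; lengths in m; the calibration is good to about 2 mm. A picture is of the moment at which its call begins. There is no depth.
- workorder.sign_off(): hands the job in; it is judged then, once.
Trained networks look in a picture, given as the dict that the camera call returned (one of the last four; its "shot" number tells which), for a name from the list of things; names that differ only in an ending like _2 or _b are one class to them, and where a whole thing is asked for, a point or a joint stands for the part that bears it (a point fixed in the world has none). Each returns a list of dicts, best first, with "conf" (0 to 1); they miss things now and then, are a little off and sometimes report something else, mostly with a low value. They report only what shows in the picture. A call takes as long as a camera call.
- models.masks_of(target, picture): "pixels" (400x640 bool, what is visible of it) and "bbox" ([centre column, centre row, width, height] in pixels, round what is visible of it).
The state is a dict: "clock": time; "q": joint angles; "joint_velocities": joint speeds; "joint_efforts": joint torques, N m; "position": TCP position; "orientation": TCP orientation; "ft_force": force on the tool from outside, world axes, zero at the start; "wrist_torque": the same for the moment, N m; "grip_width": finger opening in m; "grip_force": force on a finger pad.
Only numpy, scipy, OpenCV 4.12 (cv2) and the standard library are available. Lean on these libraries where they do the work, as an engineer would, in place of code of your own. Each camera call takes 0.05 s, during which the arm holds its last target. There are 200 camera calls.

## Working session

There is one attempt and no reset: what is moved stays moved. The work goes in short steps, Python scripts to look and compute and a tool call to move; the robot and the scene stay as the last step left them, time stands still between calls to the robot, and variables do not carry over. Pictures are saved under pics/ and viewed, at most 10 in all, crops included, and the job is handed in when it is done.

Besides the shell and the picture viewer there is one more tool, called after "Emit:" in YAML: its name, and indented under it one key for each argument. move_arm: Moves the arm, as the interface text tells. Shifts and turns lie within -1 to 1; 1 stands for 120 mm of shift or 180 degrees of turn. Its arguments: {"type":"object","properties":{"motion":{"type":"array","items":{"type":"array","items":{"type":"number"}}},"squeeze":{"type":"number"}},"required":["motion"]}

```bash
mkdir -p pics
python3 - <<'E'
from bench import robot, viewer, models
import cv2, numpy as np
s=robot.read_state()
print(s['clock'],s['position'],s['orientation'],s['grip_width'])
for n in ['side','top']:
    p=viewer.read_camera(n)
    cv2.imwrite(f'pics/{n}0.png',p['frame'][:,:,::-1])
    print(n,p['K'].tolist(),np.round(p['extrinsics'],4).tolist())
    for t in ['catch_pad','thumb_rest','fixed_paddle','sizer','catch','jaw','stapler','glue_stick','marker','ribbon_reel']:
        r=models.masks_of(t,p)
        print(t,[(round(x['conf'],2),np.round(x['bbox']).tolist()) for x in r[:2]])
E
```

```text
0.0 [ 0.14771614 -0.60694091  0.23072443] [ 9.92881781e-01  1.19102622e-01 -1.08781905e-04 -5.68520728e-04] 0.08563759645937458
side [[513.3176078809624, 0.0, 313.5658188119801], [0.0, 513.3176078809624, 204.23150639973315], [0.0, 0.0, 1.0]] [[-0.8331, -0.5529, -0.0131, 0.4806], [-0.2595, 0.4116, -0.8736, 0.2075], [0.4885, -0.7244, -0.4864, 0.8875], [0.0, 0.0, 0.0, 1.0]]
catch_pad [(0.8, [332.0, 261.0, 38.0, 30.0])]
thumb_rest [(0.61, [314.0, 251.0, 73.0, 66.0])]
fixed_paddle [(0.72, [318.0, 242.0, 106.0, 108.0]), (0.46, [334.0, 260.0, 30.0, 28.0])]
sizer [(0.6, [316.0, 241.0, 106.0, 110.0])]
catch [(0.77, [336.0, 261.0, 30.0, 31.0])]
jaw [(0.88, [314.0, 250.0, 75.0, 68.0])]
stapler [(0.89, [414.0, 229.0, 34.0, 44.0]), (0.45, [315.0, 249.0, 75.0, 66.0])]
glue_stick [(0.97, [234.0, 231.0, 15.0, 42.0])]
marker [(0.75, [282.0, 301.0, 64.0, 36.0])]
ribbon_reel [(0.73, [300.0, 174.0, 24.0, 34.0])]
top [[400.5259881522443, 0.0, 319.0077559166027], [0.0, 400.5259881522443, 203.898194669247], [0.0, 0.0, 1.0]] [[0.0145, -0.9999, 0.0062, -0.0129], [-0.993, -0.0151, -0.1168, 0.5606], [0.1169, -0.0044, -0.9931, 0.9417], [0.0, 0.0, 0.0, 1.0]]
catch_pad [(0.74, [262.0, 246.0, 35.0, 24.0])]
thumb_rest [(0.93, [269.0, 222.0, 68.0, 60.0])]
fixed_paddle [(0.67, [292.0, 220.0, 118.0, 89.0])]
sizer [(0.8, [292.0, 221.0, 124.0, 92.0])]
catch [(0.76, [263.0, 246.0, 36.0, 29.0]), (0.45, [265.0, 226.0, 64.0, 62.0])]
jaw [(0.79, [264.0, 225.0, 63.0, 61.0]), (0.3, [292.0, 222.0, 119.0, 90.0])]
stapler [(0.97, [357.0, 281.0, 56.0, 18.0]), (0.33, [408.0, 254.0, 20.0, 19.0])]
glue_stick [(0.52, [256.0, 153.0, 20.0, 16.0])]
marker [(0.68, [217.0, 235.0, 9.0, 52.0])]
ribbon_reel [(0.77, [390.0, 135.0, 32.0, 31.0]), (0.46, [257.0, 154.0, 19.0, 18.0])]
```

Run:
```python
import cv2
a=cv2.imread('pics/top0.png')[110:310,180:440]
cv2.imwrite('pics/topc.png',cv2.resize(a,(780,600),interpolation=cv2.INTER_CUBIC))
a=cv2.imread('pics/side0.png')[150:330,220:440]
cv2.imwrite('pics/sidec.png',cv2.resize(a,(733,600),interpolation=cv2.INTER_CUBIC))
```

```text
(no output)
```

View pics/topc.png

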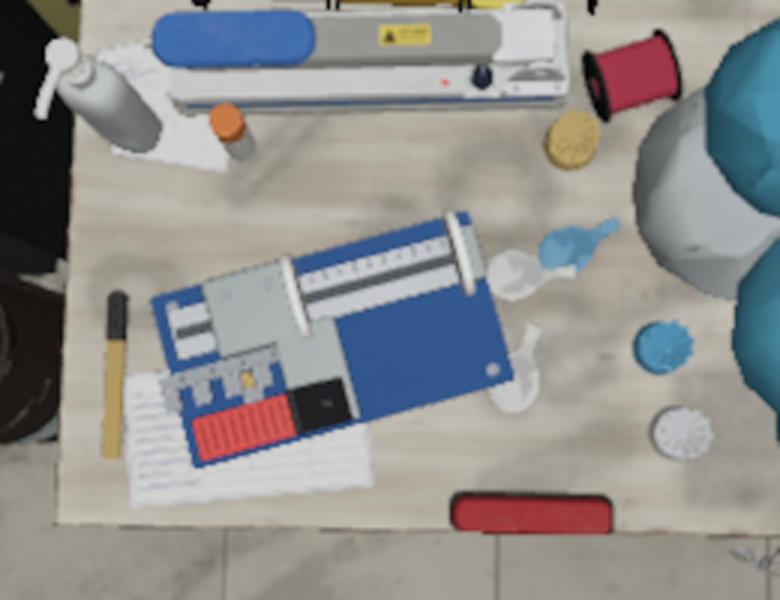

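View pics/sidec.png

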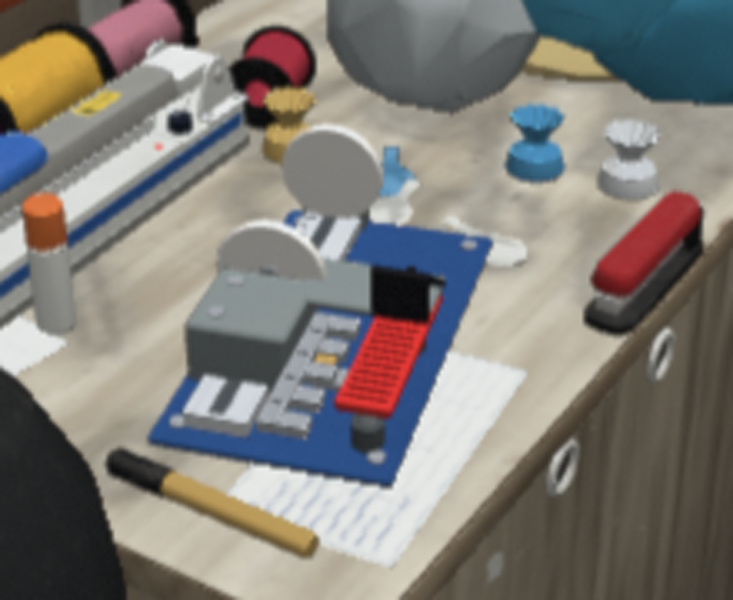

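View pics/top0.png

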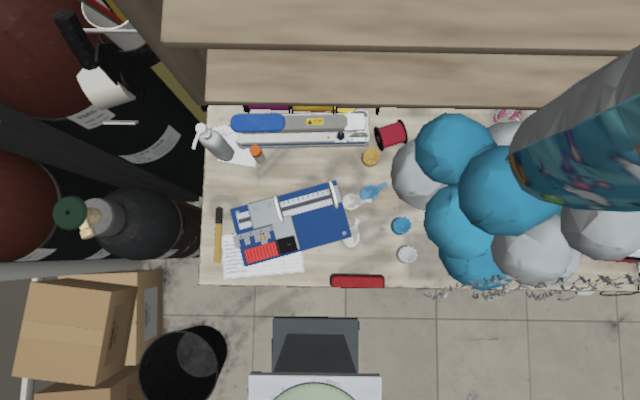

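The top view shows the sizer with its plate corners at crop pixels (153,298), (467,212), (513,380) and (197,467). The pad's free part is left of the black thumb rest. There are no bystanders near the pad; the stapler sits on the near right edge and the marker is on the left. The tool yaw is already close to the sizer's.

```bash
cat > h.py <<'E'
import numpy as np
from bench import robot, viewer, models
def ray(p,u,v,z):
    E=p['extrinsics'];R=E[:3,:3];c=-R.T@E[:3,3]
    d=R.T@np.linalg.inv(p['K'])@[u,v,1]
    return c+d*(z-c[2])/d[2]
def proj(p,X):
    x=p['extrinsics'][:3,:3]@X+p['extrinsics'][:3,3]; x=p['K']@x; return x[:2]/x[2]
E
python3 - <<'E'
from h import *
from scipy.optimize import least_squares
p=viewer.read_camera('top'); f=lambda u,v,z:ray(p,180+u/3,110+v/3,z)
C=np.array([[62,150],[62,-125],[-86,-125],[-86,150]])/1000
px=[(153,298),(467,212),(513,380),(197,467)]
W=np.array([f(u,v,.011)[:2] for u,v in px])
def T(a,P):
    c,s=np.cos(a[2]),np.sin(a[2]); return P@np.array([[c,s],[-s,c]])+a[:2]
r=least_squares(lambda a:(T(a,C)-W).ravel(),[.5,0.1,.26])
a=r.x;print('pose',a,'res mm',np.round(r.fun*1000,1))
inv=lambda q:T([0,0,-a[2]],(q[:2]-a[:2])[None])[0]
for n,u,v,z in [('padL far',192,418,.048),('padL near',200,460,.048),('pad at rest far',288,396,.048),('near',297,435,.048),('rest face far top',290,393,.086),('face near top',298,432,.086),('stapler',450,510,.046),('rest right far',343,379,.086),('rest right near',354,415,.086)]:
    w=f(u,v,z);print(n,np.round(w[:2],4),'sizer',np.round(inv(w)*1000,1))
np.save('pose.npy',a)
p=viewer.read_camera('side'); g=lambda u,v,z:ray(p,220+u*.3,150+v*.3,z)
for n,u,v,z in [('padL near',337,408,.048),('near2',390,415,.048),('face topleft',371,266,.086),('face topright',430,277,.086),('face bot right',428,322,.052),('face bot left',371,312,.052)]:
    w=g(u,v,z);print('side',n,np.round(w[:2],4),'sizer',np.round(inv(w)*1000,1))
E
```

```text
pose [0.53021409 0.05516218 0.28363652] res mm [ 1.4  3.1  2.2 -1.9 -0.5 -4.2 -3.1  3. ]
padL far [0.4482 0.171 ] sizer [-46.3 134.1]
padL near [0.4156 0.1635] sizer [-79.7 136.1]
pad at rest far [0.4666 0.096 ] sizer [-49.7  57. ]
near [0.4361 0.0881] sizer [-81.1  57.9]
rest face far top [0.4681 0.0907] sizer [-49.7  51.5]
face near top [0.4388 0.0838] sizer [-79.7  53.1]
stapler [ 0.3796 -0.033 ] sizer [-169.2  -42.5]
rest right far [0.4792 0.0507] sizer [-50.2  10. ]
rest right near [0.4522 0.0418] sizer [-78.6   9. ]
side padL near [0.4395 0.1807] sizer [-51.9 145.9]
side near2 [0.4115 0.1703] sizer [-81.8 143.8]
side face topleft [0.4699 0.0963] sizer [-46.4  56.4]
side face topright [0.4346 0.0882] sizer [-82.5  58.5]
side face bot right [0.437  0.0851] sizer [-81.1  54.8]
side face bot left [0.4712 0.0941] sizer [-45.8  53.9]
```

Emit:
move_arm:
  motion:
    - [0, 0, -0.33, 0, 0]
    - [0, 0, -0.7, 0, 0]
    - [0, 0, -1, 0, 0]
    - [0, 0, -1, 0, 0]

```text
clock: 1.6
position: [0.1183, -0.4873, 0.2317]
orientation: [0.993, 0.119, -0.0, -0.001]
ft_force: [0.1, -0.4, 0.1]
grip_width: 0.0284
grip_force: 0.0
```

```bash
python3 -c "
from h import *
s=robot.read_state();print(s['q'],s['position'],s['orientation'],s['clock'])"
```

```text
[ 1.25432059  0.32646435 -0.05035005  1.9168405   0.02075186  0.9001317
 -0.13842166] [ 0.11827916 -0.48726985  0.2316538 ] [ 9.92887833e-01  1.19051623e-01 -2.20263390e-04 -6.42709286e-04] 1.6
```

Emit:
move_arm:
  motion:
    - [0, 0.3, -0.17, 0, 0]
    - [0, 0.65, -0.35, 0, 0]
    - [0, 0.98, -0.53, 0, 0]
    - [0, 0.98, -0.53, 0, 0]

```text
clock: 2.0
position: [0.2228, -0.3981, 0.2316]
orientation: [0.992, 0.122, 0.001, -0.0]
ft_force: [-0.9, -1.2, 0.7]
grip_width: 0.0001
grip_force: 0.0
```

```bash
python3 -c "
from h import *
s=robot.read_state();print(s['q'],s['position'],s['orientation'],s['clock'])"
```

```text
[ 1.03089868  0.2554991  -0.11877915  2.02106304  0.03737839  0.86646076
 -0.43377273] [ 0.22283406 -0.39808093  0.2316342 ] [ 9.92489181e-01  1.22329810e-01  7.95929225e-04 -9.85273322e-05] 2.0
```

Emit:
move_arm:
  motion:
    - [0, 0.25, -0.25, 0, 0]
    - [0, 0.5, -0.5, 0, 0]
    - [0, 0.75, -0.74, 0, 0]
    - [0, 0.75, -0.74, 0, 0]

```text
clock: 2.4
position: [0.2877, -0.2904, 0.2317]
orientation: [0.993, 0.122, 0.001, -0.0]
ft_force: [0.6, -0.1, -0.5]
grip_width: 0.0001
grip_force: 0.0
```

Emit:
move_arm:
  motion:
    - [0, 0.25, -0.25, 0, 0]
    - [0, 0.5, -0.5, 0, 0]
    - [0, 0.73, -0.72, 0, 0]
    - [0, 0.73, -0.72, 0, 0]

```text
clock: 2.8
position: [0.3522, -0.186, 0.2316]
orientation: [0.993, 0.122, 0.001, -0.0]
ft_force: [0.4, -1.2, 0.5]
grip_width: -0.0005
grip_force: 0.0
```

Emit:
move_arm:
  motion:
    - [0, 0.2, -0.28, 0, 0]
    - [0, 0.4, -0.56, 0, 0]
    - [0, 0.59, -0.84, 0, 0]
    - [0, 0.59, -0.84, 0, 0]

```text
clock: 3.2
position: [0.3965, -0.0708, 0.2316]
orientation: [0.993, 0.122, 0.001, -0.001]
ft_force: [-0.1, -1.6, 0.4]
grip_width: 0.0001
grip_force: 0.0
```

Emit:
move_arm:
  motion:
    - [0, 0.12, -0.28, 0, 0]
    - [0, 0.25, -0.56, 0, 0]
    - [0, 0.38, -0.85, 0, 0]
    - [0, 0.38, -0.85, 0, 0]

```text
clock: 3.6
position: [0.416, 0.0389, 0.2315]
orientation: [0.993, 0.121, 0.001, -0.001]
ft_force: [-0.3, -1.2, -0.6]
grip_width: 0.0
grip_force: 0.0
```

```bash
python3 -c "
from h import *
s=robot.read_state();print(s['q'],s['position'],s['orientation'],s['clock'])"
```

```text
[ 0.18847964  0.21727689 -0.48606368  2.09292963  0.1318374   0.8588256
 -1.70203844] [0.41597181 0.03889579 0.23153614] [ 9.92635900e-01  1.21132759e-01  5.79715327e-04 -6.99582850e-04] 3.6
```

Emit:
move_arm:
  motion:
    - [0, 0.2, -0.32, 0, 0]
    - [0, 0.4, -0.64, 0, 0]
    - [0, 0.4, -0.64, 0.35, 0]
    - [0, 0.4, -0.64, 0.7, 0]
    - [0, 0.4, -0.64, 1, 0]
    - [0, 0.4, -0.64, 1, 0]

```text
clock: 4.2
position: [0.4417, 0.1199, 0.108]
orientation: [0.993, 0.119, -0.003, 0.001]
ft_force: [-0.2, -0.8, 1.7]
grip_width: -0.0001
grip_force: 0.0
```

Emit:
move_arm:
  motion:
    - [0, 0, 0, 0.2, 0]
    - [0, 0, 0, 0.38, 0]
    - [0, 0, 0, 0.38, 0]

```text
clock: 4.5
position: [0.4435, 0.1207, 0.0655]
orientation: [0.993, 0.119, -0.001, 0.0]
ft_force: [-0.4, -0.1, 1.4]
grip_width: 0.0002
grip_force: 0.0
```

Run:
```python
from h import *
import cv2
s=robot.read_state();print(s['q'],s['position'],s['orientation'],s['clock'],s['ft_force'])
out=[]
tcp=np.array(s['position'])
for n,(x0,y0) in [('side',(230,160)),('top',(210,180))]:
    p=viewer.read_camera(n);f=p['frame'][:,:,::-1].copy()
    print(n,proj(p,tcp))
    out.append(cv2.resize(f[y0:y0+150,x0:x0+120],(480,600),interpolation=cv2.INTER_CUBIC)[:,:400])
cv2.imwrite('pics/both1.png',np.hstack(out))
```

```text
[-0.10148467  0.56523284 -0.38015177  2.13524317  0.4175307   0.51333138
 -2.12879777] [0.44346236 0.12074595 0.06546727] [ 9.92925527e-01  1.18735515e-01 -7.57049210e-04  4.50168573e-04] 4.5 [-0.38923604 -0.14716344  1.42650407]
side [336.26227778 248.51393961]
top [264.26911787 251.6873259 ]
```

View pics/both1.png

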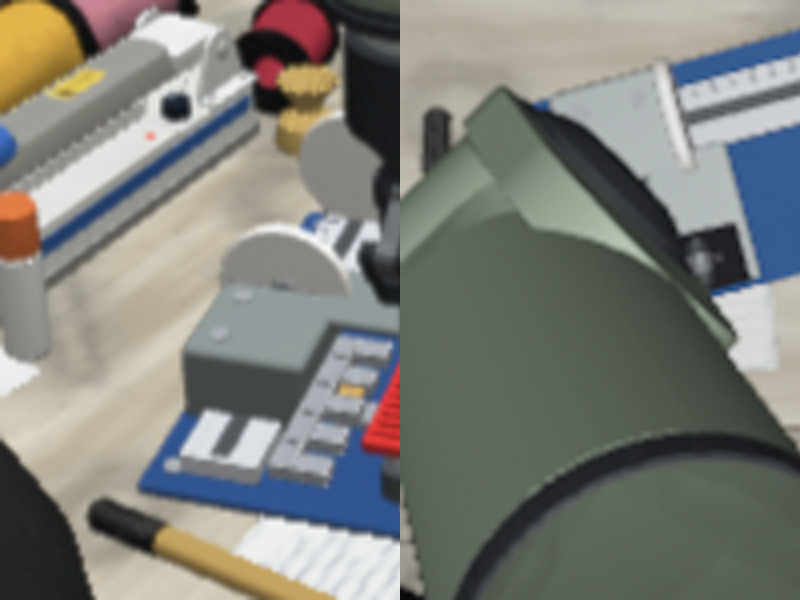

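The side crop cuts off the tip, which projects to side pixel (336,249), and the arm hides it in the top view. I'll re-crop the side view.

Run:
```python
from h import *
import cv2
p=viewer.read_camera('side');f=p['frame'][:,:,::-1].copy()
cv2.imwrite('pics/side2.png',cv2.resize(f[190:300,280:390],(600,600),interpolation=cv2.INTER_CUBIC))
```

```text
(no output)
```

View pics/side2.png

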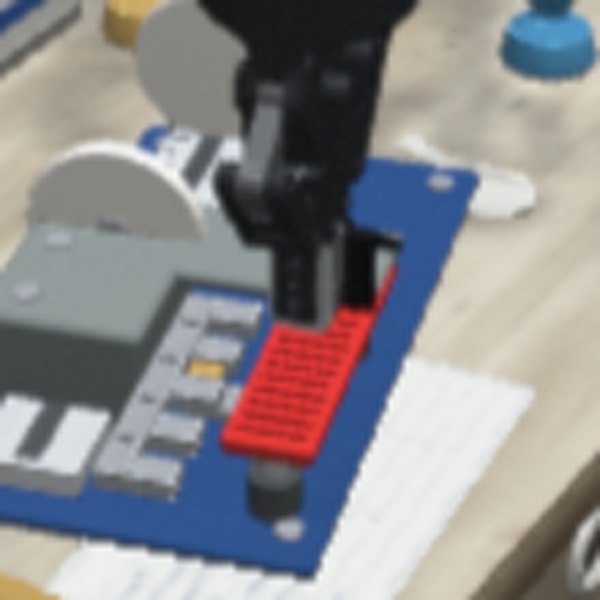

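The side view shows the tip (crop pixel 305,325) over the middle of the pad, short of the black face. Next I press down.

Emit:
move_arm:
  motion:
    - [0, 0, 0, 0.08, 0]
    - [0, 0, 0, 0.12, 0]
    - [0, 0, 0, 0.16, 0]
    - [0, 0, 0, 0.18, 0]
    - [0, 0, 0, 0.2, 0]
    - [0, 0, 0, 0.2, 0]

```text
clock: 5.25
position: [0.4435, 0.1216, 0.0416]
orientation: [0.993, 0.119, 0.0, 0.0]
ft_force: [1.8, -2.2, 5.1]
grip_width: 0.0001
grip_force: 2.4
```

Emit:
move_arm:
  motion:
    - [0, 0, 0, 0.01, 0]
    - [0, 0, 0, 0.025, 0]
    - [0, 0, 0, 0.025, 0]

```text
clock: 5.55
position: [0.4435, 0.1217, 0.0388]
orientation: [0.993, 0.119, 0.0, 0.0]
ft_force: [2.0, -3.2, 6.1]
grip_width: 0.0003
grip_force: 2.8
```

Emit:
move_arm:
  motion:
    - [0, 0, 0.03, 0.004, 0]
    - [0, 0, 0.06, 0.004, 0]
    - [0, 0, 0.09, 0.004, 0]
    - [0, 0, 0.115, 0.004, 0]
    - [0, 0, 0.13, 0.004, 0]
    - [0, 0, 0.14, 0.004, 0]
    - [0, 0, 0.15, 0.004, 0]
    - [0, 0, 0.16, 0.004, 0]

```text
clock: 6.35
position: [0.4482, 0.1041, 0.0385]
orientation: [0.993, 0.12, 0.001, -0.001]
ft_force: [-0.7, 4.9, 6.3]
grip_width: -0.0
grip_force: 2.9
```

Run:
```python
from h import *
import cv2
p=viewer.read_camera('side');f=p['frame'][:,:,::-1].copy()
cv2.imwrite('pics/side3.png',cv2.resize(f[190:300,280:390],(600,600),interpolation=cv2.INTER_CUBIC))
print(robot.read_state()['ft_force'])
```

```text
[-0.69063862  5.59687798  6.75242501]
```

View pics/side3.png

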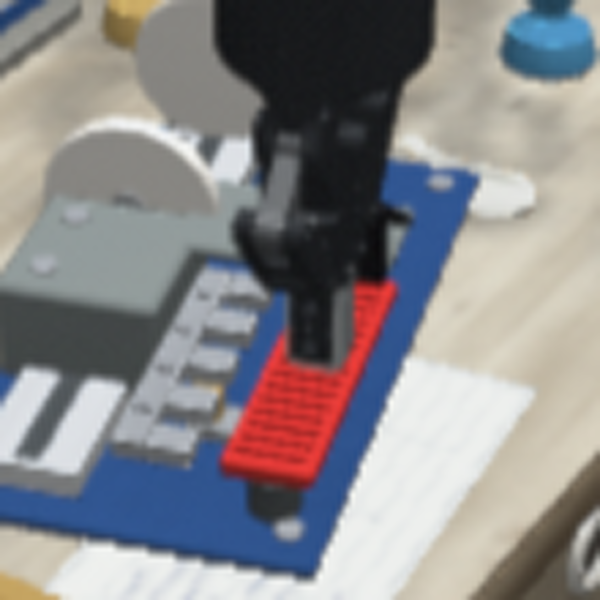

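The paddle has moved: the block's bolts went from (27,291) to (43,264) in the crop, and the base corner at (313,575) is unchanged. I'll measure the travel now.

```bash
cat >> h.py <<'E'
def jaw(p,ref='pics/side2.png'):
    import cv2
    a=cv2.imread(ref); b=cv2.resize(p['frame'][190:300,280:390,::-1].copy(),(600,600),interpolation=cv2.INTER_CUBIC)
    t=a[200:330,5:110]           # block top with bolts
    m=cv2.matchTemplate(b[60:400,0:260].copy(),t,cv2.TM_CCOEFF_NORMED); _,v,_,l=cv2.minMaxLoc(m)
    g=lambda u,v:ray(p,280+u*110/600,190+v*110/600,.055)
    d=g(l[0]+57,l[1]+60+65)-g(62,265)
    t=a[520:595,250:330]; m=cv2.matchTemplate(b,t,cv2.TM_CCOEFF_NORMED); l2=cv2.minMaxLoc(m)[3]
    return np.round(d[:2]*1000,1),round(np.linalg.norm(d)*1000,1),round(v,2),l2
E
python3 -c "
from h import *
print(jaw(viewer.read_camera('side')))"
```

```text
(array([  5.8, -18.4]), np.float64(19.3), 0.95, (250, 520))
```

Jaw is at about 18 to 19 mm; the prong pitch in the picture agrees. Now I ease off the catch and keep the fingers against the thumb rest.

Emit:
move_arm:
  motion:
    - [0, 0, 0, -0.05, 0]
    - [0, 0, 0, -0.1, 0]
    - [0, 0, 0, -0.14, 0]
    - [0, 0, 0, -0.14, 0]
    - [0, 0, 0.01, -0.14, 0]
    - [0, 0, 0.02, -0.14, 0]
    - [0, 0, 0.025, -0.14, 0]
    - [0, 0, 0.025, -0.14, 0]

```text
clock: 7.25
position: [0.4486, 0.1, 0.0549]
orientation: [0.993, 0.119, -0.0, 0.0]
ft_force: [0.9, -0.0, 0.3]
grip_width: 0.0001
grip_force: 0.0
```

```bash
python3 -c "
from h import *
print(jaw(viewer.read_camera('side')),robot.read_state()['ft_force'])"
```

```text
(array([  5.8, -18.4]), np.float64(19.3), 0.95, (250, 520)) [0.03351462 0.02936306 0.20132705]
```

Emit:
move_arm:
  motion:
    - [0, 0, 0.01, 0, 0]
    - [0, 0, 0.02, 0, 0]
    - [0, 0, 0.03, 0, 0]
    - [0, 0, 0.03, 0, 0]

```text
clock: 7.7
position: [0.4495, 0.0965, 0.055]
orientation: [0.993, 0.119, -0.0, 0.0]
ft_force: [-0.4, -0.4, -0.8]
grip_width: 0.0
grip_force: 0.0
```

```bash
python3 -c "
from h import *
import cv2
p=viewer.read_camera('side')
print(jaw(p),robot.read_state()['ft_force'])
cv2.imwrite('pics/side4.png',cv2.resize(p['frame'][190:300,280:390,::-1],(600,600),interpolation=cv2.INTER_CUBIC))"
```

```text
(array([  5.8, -18.4]), np.float64(19.3), 0.95, (250, 520)) [-0.01021572  0.49917016  0.58493873]
```

View pics/side4.png

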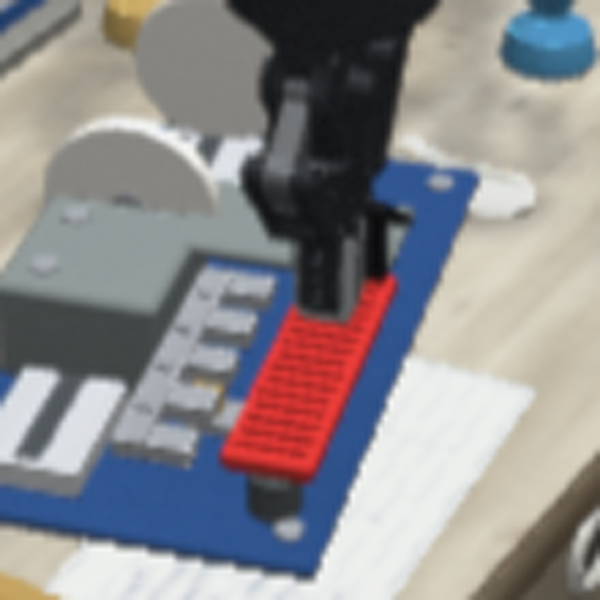

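The pad is still down under the solid bar (left end at row about 465, against 450 when up) and the jaw is unchanged. The fingertips have a gap to the face, so I keep going slowly.

Emit:
move_arm:
  motion:
    - [0, 0, 0.01, 0, 0]
    - [0, 0, 0.02, 0, 0]
    - [0, 0, 0.03, 0, 0]
    - [0, 0, 0.04, 0, 0]
    - [0, 0, 0.05, 0, 0]
    - [0, 0, 0.06, 0, 0]
    - [0, 0, 0.06, 0, 0]

```text
clock: 8.45
position: [0.4512, 0.0895, 0.055]
orientation: [0.993, 0.119, -0.0, 0.0]
ft_force: [0.4, 1.3, 0.2]
grip_width: -0.0
grip_force: 0.0
```

```bash
python3 -c "
from h import *
print(jaw(viewer.read_camera('side')),robot.read_state()['ft_force'])"
```

```text
(array([  5.8, -18.4]), np.float64(19.3), 0.95, (250, 520)) [ 0.32067159 -0.63999263 -0.93641477]
```

Emit:
move_arm:
  motion:
    - [0, 0, 0.01, 0, 0]
    - [0, 0, 0.02, 0, 0]
    - [0, 0, 0.03, 0, 0]
    - [0, 0, 0.03, 0, 0]

```text
clock: 8.9
position: [0.4521, 0.0862, 0.055]
orientation: [0.993, 0.119, 0.0, -0.0]
ft_force: [-0.3, 0.4, -0.3]
grip_width: -0.0002
grip_force: 0.5
```

```bash
python3 -c "
from h import *
print(jaw(viewer.read_camera('side')),robot.read_state()['ft_force'])"
```

```text
(array([  6.2, -18.9]), np.float64(19.9), 0.95, (250, 520)) [ 0.03220135  0.97089576 -1.00914164]
```

Contact is starting. I push in 0.5 mm rows.

Emit:
move_arm:
  motion:
    - [0, 0, 0.006, 0, 0]
    - [0, 0, 0.012, 0, 0]
    - [0, 0, 0.018, 0, 0]
    - [0, 0, 0.024, 0, 0]
    - [0, 0, 0.03, 0, 0]
    - [0, 0, 0.03, 0, 0]

```text
clock: 9.55
position: [0.4529, 0.0823, 0.055]
orientation: [0.993, 0.119, -0.0, 0.0]
ft_force: [0.1, 0.2, -0.3]
grip_width: -0.0002
grip_force: 0.3
```

```bash
python3 -c "
from h import *
print(jaw(viewer.read_camera('side')),robot.read_state()['ft_force'])"
```

```text
(array([  7.4, -23.2]), np.float64(24.4), 0.94, (250, 520)) [ 0.91333866  0.40086997 -0.21210033]
```

```bash
python3 -c "
from h import *
import cv2
p=viewer.read_camera('side')
cv2.imwrite('pics/side5.png',cv2.resize(p['frame'][190:300,280:390,::-1],(600,600),interpolation=cv2.INTER_CUBIC))"
```

```text
(no output)
```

View pics/side5.png

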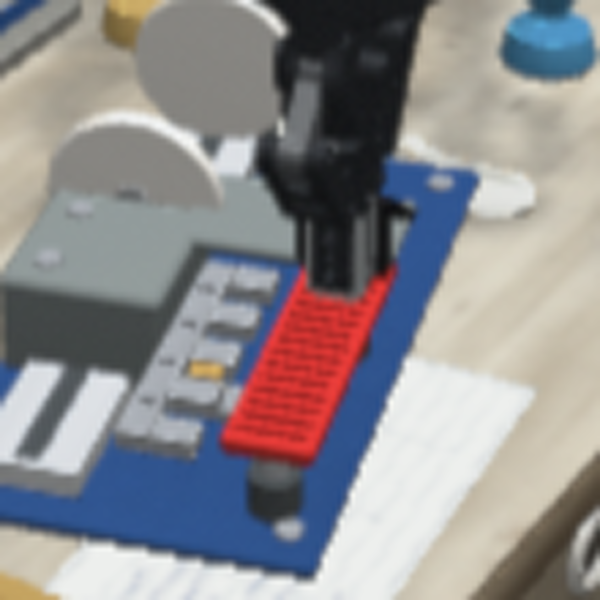

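The catch has snapped up: the pad's edge is back at rows 445–460 and the brass tooth at (207,370) sits in the next notch. I'll push 1 mm more to centre it, then back off and rise clear.

Emit:
move_arm:
  motion:
    - [0, 0, 0.005, 0, 0]
    - [0, 0, 0.01, 0, 0]
    - [0, 0, 0.01, 0, 0]
    - [0, 0, -0.1, 0, 0]
    - [0, 0, -0.17, 0, 0]
    - [0, 0, -0.17, -0.3, 0]
    - [0, 0, -0.17, -0.65, 0]
    - [0, 0, -0.17, -1, 0]
    - [0, 0, -0.17, -1, 0]
    - [0, 0, -0.17, -1, 0]

```text
clock: 10.65
position: [0.4485, 0.1024, 0.1758]
orientation: [0.993, 0.119, 0.001, 0.0]
ft_force: [0.1, 0.4, -0.1]
grip_width: 0.0
grip_force: 0.0
```

```bash
python3 -c "
from h import *
import cv2
p=viewer.read_camera('side')
print(jaw(p),jaw(p,'pics/side5.png'),robot.read_state()['ft_force'])
cv2.imwrite('pics/side6.png',cv2.resize(p['frame'][190:300,280:390,::-1],(600,600),interpolation=cv2.INTER_CUBIC))"
```

```text
(array([  7.8, -23.8]), np.float64(25.0), 0.94, (250, 520)) (array([ 0.1, -0.8]), np.float64(0.8), 1.0, (250, 520)) [ 0.46495734 -0.34780648 -0.32073707]
```

View pics/side6.png

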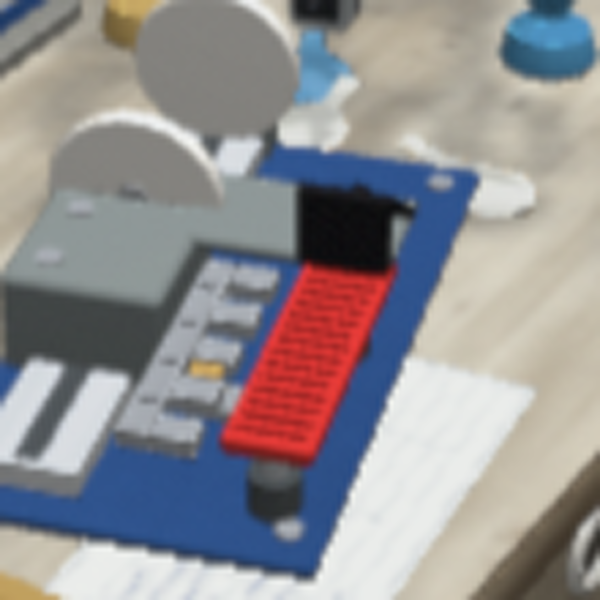

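The catch is up with its tooth (207,370) in the next notch, the travel measures about 25 mm, the base hasn't moved and the hand is clear.

```bash
python3 -c "
from bench import workorder
print(workorder.sign_off())"
```

```text
the job is handed in; nothing more can be done
None
```

The job is handed in, with no verdict returned: the sizer is one notch smaller (about 25 mm of travel on camera), the catch is up in the next notch, the base hasn't moved and the hand is clear.

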